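Open and zero the dish reader

TASK

Get the dish reader ready for the first plate: swing the dust cover on its pin all the way aside from the reading port, then, with the port open, slide the guard off the zero key, press the key all the way down and let it come up, and slide the guard fully home over it again. Leave the cover swung aside, keep off the port's glass, and do not disturb the things standing round the reader.

Things in the scene. Friction and masses are not known exactly. Their poses are not given: they have to be found in the camera images.
- reader: White bench instrument, fixed; 205 deep (x) x 284 wide (y) x 75 mm high, flat grey deck on top, display on its sloping front. Origin under the case, on the worktop; x from front to back, y to its left, z up. In this frame (mm): round reading port at x -8, y 30, its black rim 64 across, top at 80; cover's pin at x 62, y 30; zero key at x -20, y -85. Deck flat from x -60 to 90.
- port_glass: The glass of the reading port, 52 mm across; origin at the centre of its underside, 76 mm above the worktop. Not to be touched by the robot.
- port_cover (a joint): Angle of the dust cover, a level steel blade (133 mm long, disc 76 mm across, 82.5 to 85.5 mm above the worktop) on one upright pin behind the port. 0: over the port, knob end to the reader's front (-x); grows, clockwise from above, to the stop at 1.62 rad, knob end to the reader's left (+y). Friction 0.12 N m (about 1.2 N at the knob); stays where left.
- cover_knob (a point): Centre of the top of the cover's grip knob: an upright black round knob 22 mm in diameter standing 31 mm above the blade near its free end, 105 mm from the pin; its top is 116.5 mm above the worktop.
- cover_pin (a point): Top centre of the pin on which the cover turns, 92 mm above the worktop.
- key_guard (a joint): Travel of the grey guard, a plate 70 (x) x 60 (y) x 4 mm sliding in two rails along the reader's x. 0: fully home at the front, over the zero key; 0.065 m: fully back, key free. Friction 1.8 N; stays where left. Its top face is 87.5 mm above the worktop; the rails stand to 91 mm, 60 mm apart (centres).
- guard_grip (a point): Centre of the top of the guard's black upright grip, a bar 12 mm thick (x) x 40 mm wide (y) standing 26 mm above the guard's plate; top 113.5 mm above the worktop. Moves with the guard; it is 20 mm behind the key's centre with the guard home.
- zero_key (a joint): Travel of the zero key (m): 0 up, 0.005 fully down; spring 800 N/m, so 4 N fully down.
- key_top (a point): Centre of the top of the zero key, a white round key 32 mm across, 81 mm above the worktop, under the guard while the guard is home.
- amber_bottle: Bystander: small bottle 51 mm across, 89 mm high, beside the reader's left side; origin at the centre of its underside.
- dropper_1: Bystander: dropper bottle 31 mm across, 80 mm high, beside the reader's left side nearer its front; origin at the centre of its underside.
- petri_1: Bystander: Petri dish 60 mm across, 14 mm high, lying beside the reader's right side; origin at the centre of its underside.
- beaker: Bystander: small beaker 45 mm across, 57 mm high, beside the reader's right side; origin at the centre of its underside.

How it is judged:
On the way, in this order (a step that is already met when the one before it is completed fails the run):
1. the dust cover is swung fully aside, to within 0.17 rad of its stop (value of joint port_cover above 1.45 rad), for 0.2 s.
2. with the cover still aside, the zero key is pressed down by more than 4 mm of its 5 mm (value of joint zero_key above 0.004 m and value of joint port_cover above 1.45 rad), for 0.1 s.
At the end, for the whole second after the job is handed in: The cover stands within 0.17 rad of its stop (joint above 1.45), the guard is home to within 5 mm and the zero key is up (within 1 mm) (value of joint port_cover above 1.45 rad and value of joint key_guard below 0.005 m and value of joint zero_key below 0.001 m); the robot touches nothing.
It fails at once if the robot touches the port's glass (contact force between any of the fingers, the arm and port_glass above 0.5 N).
It fails at once if a bystander is shifted by more than 30 mm or tipped over (distance of any of amber_bottle, dropper_1, petri_1, beaker from where it was at the start of the episode above 0.03 m or angle between any of amber_bottle, dropper_1, beaker's own z axis and vertical above 0.5 rad).
It also fails if it takes over 61 s, if anything falls off the work surface, if the arm or the gripper's body presses on something with over 40 N, if the wrist force passes 120 N, or if a joint passes its speed limit or range.

ROBOT

A 6-joint arm with a two-finger parallel gripper is mounted at the origin on the work surface; the furniture and walls round the work are solid. World frame = base frame: x ahead of the robot, y to its left, z up, the work surface at z = 0. Lengths are in m, angles in rad, forces in N, time in s.
With the tool pointing down it reaches from about 0.275 to 0.85 m from the base axis. Payload 19 kg.
Tool frame: the origin (TCP) lies on the mounting face of the last link; the fingertips stand 173 mm ahead of it and the grasp point (between the pads) lies ahead of it (env.grip_depth is the z of the grasp point in the tool frame, in m); z points along the fingers, y is the line along which they close (so a half turn about z gives the same grasp; the last joint's range is limited). The gripper opens to 85 mm and grips with 20 to 120 N. Pads are 22 mm wide; open, the fingers measure 114 mm over their backs; the gripper's body (76 mm by 85 mm) begins 54 mm behind the grasp point. The pads swing forward as they close: fully open they stand 13 mm farther back than shut.
Start: joints at [1.07, 0.15, 1.437, -0, 1.554, -0.134], TCP at [0.206, 0.537, 0.405] pointing down, gripper open.
Joint ranges: [-2.8, 2.8], [-0.68, 2.1], [0.12, 2.68], [-1.39, 4.53], [0.16, 2.79], [-2.81, 2.81]. Speed limits (rad/s): [1.89, 1.89, 2.22, 3.01, 3.01, 3.01].

INTERFACE

Orientations are given as a unit quaternion [x, y, z, w].
In Python, from plant import env gives the robot as it stands.
- The arm moves only by the shell command python3 -m jog 'ROWS' [FORCE]. ROWS is JSON, a list of rows, each an object of numbers: "dx", "dy", "dz": the shift along the tool's x, y, z in mm; "ax", "ay", "az": the turn, a rotation vector about the tool's x, y, z in rad; "fingers": the opening, from -1 (shut) to 1 (fully open). A call has exactly 8 rows; each row is the pose to reach, as a shift and turn from the pose commanded when the call began, along the tool's axes at that moment; what a row does not reach only later rows make up. A row lasts 1/8 s, in which the tool goes at most 62.5 mm and 10.7 degrees, less where a joint would pass 70% of its speed; a pose out of reach is approached as far as the arm can. A call with a gripper value outside its range is refused whole. The fingers move at their own pace and stop on an object; FORCE is the grip in N (left out, the last holds). Time passes only in rows, so rows that repeat a pose let the fingers close, or fill a call up. It gives the time, the measured TCP pose, the force, the opening and the grip force at its end, in the units of the state.
- env.sense(): the state, without advancing time (a new reading comes with each control period).
- env.camera(name): name is "scene" or "top" or "wrist"; returns a dict with "pixels" (400x640x3 uint8, red, green, blue), "K" (3x3 intrinsics, pixels), "pose" (4x4, takes a point from camera to world coordinates); the wrist camera has in their place "tool_from_camera" (4x4, takes a point from camera to tool coordinates, whose origin is the TCP and whose axes are the flange's). Camera axes: x right, y down, z forward; pixel columns grow to the right and rows downward; lengths in m; the calibration is good to about 2 mm. A picture is of the moment at which its call begins: read the wrist's pose just before it. There is no depth.
- env.sign_off(): hands the job in; it is judged then, once.
Trained networks look in a picture, given as the dict that the camera call returned (one of the last four; its "shot" number tells which), for a name from the list of things; names that differ only in an ending like _2 or _b are one class to them, and where a whole thing is asked for, a point or a joint stands for the part that bears it (a point fixed in the world has none). Each returns a list of dicts, best first, with "score" (0 to 1); they miss things now and then, are a little off and sometimes report something else, mostly with a low value. They report only what shows in the picture. A call takes as long as a camera call.
- env.recognise(picture, thing): "location" ([x, y, z] in m, in world coordinates, good to about 4 mm: the middle of the surface that is visible of it).
- env.regions_of(picture, thing): "mask" (400x640 bool, what is visible of it).
- env.place_of(picture, thing): "location" ([x, y, z] in m, in world coordinates, good to about 4 mm: a listed point, or the origin of a listed thing).
The state is a dict: "time": time; "joint_positions": joint angles; "dq": joint speeds; "joint_efforts": joint torques, N m; "eef_pos": TCP position; "ee_rot": TCP orientation; "contact_force": force on the tool from outside, world axes, zero at the start; "ft_torque": the same for the moment, N m; "opening": finger opening in m; "gripper_force": force on a finger pad.
Only numpy, scipy, OpenCV 4.12 (cv2) and the standard library are available. Lean on these libraries where they do the work, as an engineer would, in place of code of your own. Each camera call takes 0.05 s, during which the arm holds its last target. There are 200 camera calls.

## Working session

There is one attempt and no reset: what is moved stays moved. The work goes in short steps, Python scripts to look and compute and a shell command to move; the robot and the scene stay as the last step left them, time stands still between calls to the robot, and variables do not carry over. Pictures are saved under pics/ and viewed, at most 10 in all, crops included, and the job is handed in when it is done.

```bash
mkdir -p pics
cat > h.py <<'E'
from plant import env
import numpy as np, cv2
from scipy.spatial.transform import Rotation as R
def snap(n,f=None):
    p=env.camera(n)
    if f: cv2.imwrite('pics/'+f,p['pixels'][:,:,::-1])
    return p
def loc(p,things,fn='place_of'):
    o={}
    for t in things:
        r=getattr(env,fn)(p,t)
        o[t]=[(np.round(1000*np.array(q['location'])).tolist(),round(q['score'],2)) for q in r[:2]]
        print(t,o[t])
    return o
def st():
    s=env.sense(); print('t',round(s['time'],2),'pos',np.round(1000*np.array(s['eef_pos']),1),'op',s['opening'],'F',np.round(s['contact_force'],1))
    print(np.round(R.from_quat(s['ee_rot']).as_matrix(),3).tolist(), np.round(s['joint_positions'],2)); return s
E
python3 - <<'E'
from h import *
st(); print(env.grip_depth)
T=['reader','cover_knob','cover_pin','guard_grip','key_top','port_glass','amber_bottle','dropper_1','petri_1','beaker']
for c in ('scene','top'):
    print(c); loc(snap(c,c+'1.png'),T)
E
```

```text
t 0.0 pos [206.2 536.7 404.1] op 0.08579177008632334 F [-0.2  0.8  0.8]
[[-0.933, 0.359, -0.001], [0.359, 0.933, -0.001], [0.0, -0.001, -1.0]] [ 1.07  0.15  1.44 -0.    1.55 -0.13]
0.1547
scene
reader [([473.0, 68.0, 2.0], 0.57)]
cover_knob [([442.0, 118.0, 116.0], 0.56)]
cover_pin [([539.0, 86.0, 90.0], 0.71)]
guard_grip [([459.0, -12.0, 112.0], 0.79), ([469.0, 98.0, 78.0], 0.32)]
key_top []
port_glass [([470.0, 96.0, 72.0], 0.56)]
amber_bottle [([506.0, 260.0, 3.0], 0.79)]
dropper_1 [([441.0, 262.0, -2.0], 0.47)]
petri_1 [([458.0, -121.0, 2.0], 0.62)]
beaker [([363.0, -112.0, 3.0], 0.66)]
top
reader [([469.0, 66.0, 3.0], 0.77), ([536.0, 86.0, 93.0], 0.32)]
cover_knob [([446.0, 125.0, 118.0], 0.61)]
cover_pin [([535.0, 86.0, 92.0], 0.78), ([471.0, 67.0, 3.0], 0.72)]
guard_grip [([452.0, -13.0, 116.0], 0.69)]
key_top []
port_glass [([470.0, 98.0, 76.0], 0.43)]
amber_bottle [([506.0, 262.0, -2.0], 0.87), ([454.0, -18.0, 113.0], 0.56)]
dropper_1 [([436.0, 263.0, -0.0], 0.69)]
petri_1 [([460.0, -121.0, 2.0], 0.83)]
beaker [([358.0, -114.0, -2.0], 0.74)]
```

View pics/top1.png

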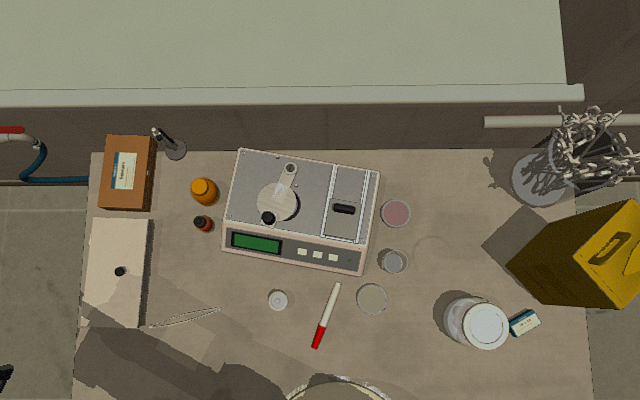

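View pics/scene1.png

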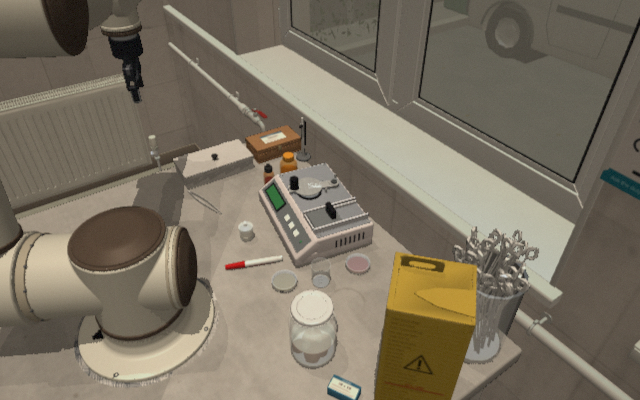

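The top view shows the reader yawed about -10°, with the cover over the port and its knob at (268,218), already partly swung. The guard grip is at (343,209), and the amber and dropper bottles are on the left at (204,190) and (203,223). The wall and sill are close behind. I'll fit the frame and check clearance to the sill.

Run:
```python
from h import *
A=np.array([[0,0],[62,30],[62,30],[-8,30],[-8,30],[0,-85],[0,-85],[0,0]],float)
B=np.array([[473,68],[539,86],[535,86],[470,96],[470,98],[459,-12],[452,-13],[469,66]],float)
a=A-A.mean(0);b=B-B.mean(0)
y=np.arctan2((a[:,0]*b[:,1]-a[:,1]*b[:,0]).sum(),(a*b).sum())
Rm=np.array([[np.cos(y),-np.sin(y)],[np.sin(y),np.cos(y)]]);t=B.mean(0)-Rm@A.mean(0)
print('yaw',y,t); print((B-(A@Rm.T+t)).round(1).tolist())
f=lambda p:(Rm@p+t).round(1)
for n,p in dict(pin=(62,30),key=(-20,-85),grip0=(0,-85),grip65=(65,-85)).items(): print(n,f(np.array(p)))
for q in (0,.2,.5,.8,1.1,1.4,1.6): print(q,f(np.array([62-105*np.cos(q),30+105*np.sin(q)])))
P={}
for c in('scene','top'):
    p=env.camera(c);P[c]=p['K']@np.linalg.inv(p['pose'])[:3]
    if c=='top':
        for u in((100,150),(450,150)):
            d=p['pose'][:3,:3]@np.linalg.inv(p['K'])@[*u,1];o=p['pose'][:3,3];print('edge',(o-d*o[2]/d[2]).round(3))
X=cv2.triangulatePoints(P['scene'],P['top'],np.array([[556.],[297]]),np.array([[583.],[97]]));print('sill',(X[:3]/X[3]).T)
```

```text
yaw -0.19180557942377938 [471.31401588  68.0839128 ]
[[1.7, -0.1], [1.1, 0.3], [-2.9, 0.3], [0.8, -3.1], [0.8, -1.1], [3.9, 3.4], [-3.1, 2.4], [-2.3, -2.1]]
pin [537.9  85.7]
key [435.5 -11.5]
grip0 [455.1 -15.4]
grip65 [518.9 -27.7]
0 [434.8 105.7]
0.2 [440.9 125.8]
0.5 [457.  152.7]
0.8 [480.4 173.6]
1.1 [509.  186.7]
1.4 [540.1 190.7]
1.6 [560.9 188.2]
edge [0.602 0.497 0.   ]
edge [ 0.595 -0.241  0.   ]
sill [[ 0.67255796 -0.47714341  0.0947415 ]]
```

```bash
python3 -m jog '[{"dx":-46,"dy":-38,"dz":8,"fingers":0.2},{"dx":-92,"dy":-76,"dz":15,"fingers":0.2},{"dx":-138,"dy":-113,"dz":23,"fingers":0.2},{"dx":-184,"dy":-151,"dz":30,"fingers":0.2},{"dx":-230,"dy":-189,"dz":38,"fingers":0.2},{"dx":-276,"dy":-227,"dz":45,"fingers":0.2},{"dx":-322,"dy":-265,"dz":53,"fingers":0.2},{"dx":-368,"dy":-302,"dz":60,"fingers":0.2}]' 30
python3 - <<'E'
from h import *
st()
p=snap('wrist','w1.png'); loc(p,['cover_knob','cover_pin','guard_grip'])
p=snap('top'); loc(p,['cover_knob','cover_pin','guard_grip'])
E
```

```text
t 1.2 pos [206.2 536.7 404.7] op 0.08525481540492412 F [-0.2 -0.   0. ]
[[-0.933, 0.359, -0.0], [0.359, 0.933, -0.0], [0.0, -0.0, -1.0]] [ 1.07  0.15  1.44  0.    1.55 -0.13]
cover_knob []
cover_pin []
guard_grip []
cover_knob [([443.0, 124.0, 120.0], 0.62)]
cover_pin [([537.0, 85.0, 94.0], 0.65)]
guard_grip [([452.0, -14.0, 113.0], 0.93)]invalid input at $[0]: expected keys dx, dy, dz, ax, ay, az, fingers
```

View pics/w1.png

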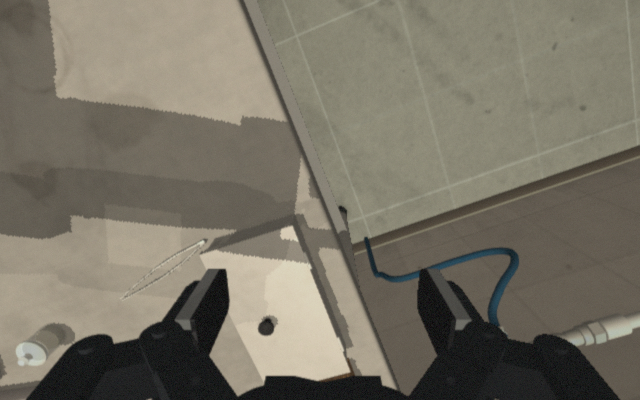

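The wrist picture shows only the bare bench at the left, because the call was refused: every key is required. I'll resend the move with all of them.

```bash
python3 -m jog '[{"dx":-46,"dy":-38,"dz":8,"ax":0,"ay":0,"az":0,"fingers":0.2},{"dx":-92,"dy":-76,"dz":15,"ax":0,"ay":0,"az":0,"fingers":0.2},{"dx":-138,"dy":-113,"dz":23,"ax":0,"ay":0,"az":0,"fingers":0.2},{"dx":-184,"dy":-151,"dz":30,"ax":0,"ay":0,"az":0,"fingers":0.2},{"dx":-230,"dy":-189,"dz":38,"ax":0,"ay":0,"az":0,"fingers":0.2},{"dx":-276,"dy":-227,"dz":45,"ax":0,"ay":0,"az":0,"fingers":0.2},{"dx":-322,"dy":-265,"dz":53,"ax":0,"ay":0,"az":0,"fingers":0.2},{"dx":-368,"dy":-302,"dz":60,"ax":0,"ay":0,"az":0,"fingers":0.2}]' 30
python3 - <<'E'
from h import *
st()
p=snap('wrist','w2.png'); loc(p,['cover_knob','cover_pin','guard_grip'])
E
```

```text
time: 2.6
eef_pos: [0.442, 0.1209, 0.3447]
ee_rot: [0.182, 0.983, 0.0, 0.0]
contact_force: [0.4, 1.3, -0.2]
opening: 0.0516
gripper_force: 0.0
t 2.6 pos [442.  120.9 344.7] op 0.05164582013094484 F [ 0.4  1.3 -0.2]
[[-0.933, 0.359, 0.001], [0.359, 0.933, 0.0], [-0.001, 0.0, -1.0]] [ 0.1  -0.07  1.79  0.    1.42 -1.11]
cover_knob [([440.0, 126.0, 116.0], 0.55)]
cover_pin [([537.0, 87.0, 88.0], 0.64), ([363.0, -110.0, 1.0], 0.19)]
guard_grip [([452.0, -13.0, 113.0], 0.55)]
```

View pics/w2.png

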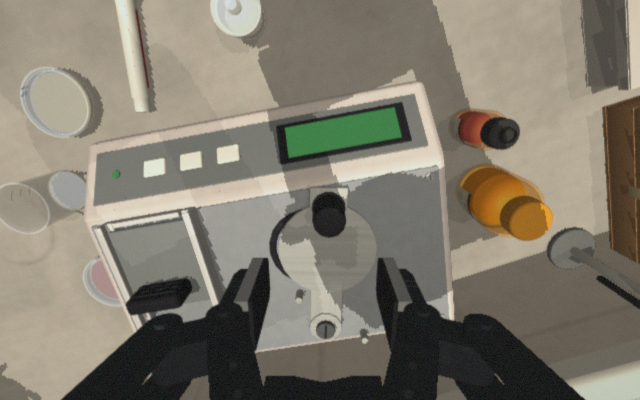

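The knob is at (330,205), between the open pads, and the pin is straight below it at (325,325). The networks agree, so I'll descend and grip.

```bash
python3 -m jog '[{"dx":2,"dy":3,"dz":40,"ax":0,"ay":0,"az":0,"fingers":0.2},{"dx":2,"dy":3,"dz":65,"ax":0,"ay":0,"az":0,"fingers":0.2},{"dx":2,"dy":3,"dz":76,"ax":0,"ay":0,"az":0,"fingers":0.2},{"dx":2,"dy":3,"dz":76,"ax":0,"ay":0,"az":0,"fingers":0.2},{"dx":2,"dy":3,"dz":76,"ax":0,"ay":0,"az":0,"fingers":-1},{"dx":2,"dy":3,"dz":76,"ax":0,"ay":0,"az":0,"fingers":-1},{"dx":2,"dy":3,"dz":76,"ax":0,"ay":0,"az":0,"fingers":-1},{"dx":2,"dy":3,"dz":76,"ax":0,"ay":0,"az":0,"fingers":-1}]' 30
```

```text
time: 3.8
eef_pos: [0.4408, 0.1264, 0.2697]
ee_rot: [0.182, 0.983, 0.0, 0.001]
contact_force: [-2.5, 2.0, 7.1]
opening: 0.0207
gripper_force: 29.2
```

Run:
```python
from h import *
M=R.from_quat(env.sense()['ee_rot']).as_matrix()[:2,:2]
pin=np.array([537.5,86.]);s=np.array([440.8,126.4]);v=s-pin
for a in np.linspace(0,1.41,9)[1:]:
    d=np.array([[np.cos(a),np.sin(a)],[-np.sin(a),np.cos(a)]])@v+pin-s
    print((M.T@d).round(1), (d+s).round())
```

```text
[-2.2 18.3] [449. 143.]
[-7.5 36. ] [461. 157.]
[-15.8  52.4] [474. 170.]
[-26.9  67.2] [490. 179.]
[-40.4  79.7] [507. 186.]
[-55.9  89.7] [525. 190.]
[-73.   96.8] [544. 191.]
[-91.  100.9] [562. 188.]
```

```bash
python3 -m jog '[{"dx":-2,"dy":18,"dz":0,"ax":0,"ay":0,"az":0,"fingers":-1},{"dx":-7,"dy":36,"dz":0,"ax":0,"ay":0,"az":0,"fingers":-1},{"dx":-16,"dy":52,"dz":0,"ax":0,"ay":0,"az":0,"fingers":-1},{"dx":-27,"dy":67,"dz":0,"ax":0,"ay":0,"az":0,"fingers":-1},{"dx":-40,"dy":80,"dz":0,"ax":0,"ay":0,"az":0,"fingers":-1},{"dx":-56,"dy":90,"dz":0,"ax":0,"ay":0,"az":0,"fingers":-1},{"dx":-73,"dy":97,"dz":0,"ax":0,"ay":0,"az":0,"fingers":-1},{"dx":-90,"dy":101,"dz":0,"ax":0,"ay":0,"az":0,"fingers":-1}]' 30
python3 - <<'E'
from h import *
st(); p=snap('top'); loc(p,['cover_knob','amber_bottle','dropper_1'])
E
```

```text
time: 4.8
eef_pos: [0.5615, 0.1885, 0.2691]
ee_rot: [0.182, 0.983, -0.0, -0.0]
contact_force: [-5.6, -6.8, 5.5]
opening: 0.0209
gripper_force: 30.3
t 4.8 pos [561.5 188.5 269.1] op 0.02089629056636649 F [-5.6 -6.8  5.5]
[[-0.934, 0.359, -0.0], [0.359, 0.934, -0.0], [0.0, -0.0, -1.0]] [ 0.19  0.27  1.58 -0.    1.3  -1.01]
cover_knob [([563.0, 188.0, 118.0], 0.94)]
amber_bottle [([457.0, -122.0, 0.0], 0.68), ([535.0, 83.0, 91.0], 0.64)]
dropper_1 []
```

```bash
python3 -m jog '[{"dx":0,"dy":0,"dz":0,"ax":0,"ay":0,"az":0,"fingers":-1},{"dx":0,"dy":0,"dz":0,"ax":0,"ay":0,"az":0,"fingers":0},{"dx":0,"dy":0,"dz":0,"ax":0,"ay":0,"az":0,"fingers":0},{"dx":0,"dy":0,"dz":0,"ax":0,"ay":0,"az":0,"fingers":0},{"dx":0,"dy":0,"dz":-30,"ax":0,"ay":0,"az":0,"fingers":0},{"dx":0,"dy":0,"dz":-60,"ax":0,"ay":0,"az":0,"fingers":0},{"dx":0,"dy":0,"dz":-75,"ax":0,"ay":0,"az":0,"fingers":0},{"dx":0,"dy":0,"dz":-75,"ax":0,"ay":0,"az":0,"fingers":0}]' 30
```

```text
time: 6.0
eef_pos: [0.5609, 0.1884, 0.3441]
ee_rot: [0.182, 0.983, 0.0, 0.0]
contact_force: [-0.1, 0.6, -0.2]
opening: 0.0427
gripper_force: 0.0
```

```bash
python3 -m jog '[{"dx":3,"dy":-28,"dz":0,"ax":0,"ay":0,"az":0.175,"fingers":0.1},{"dx":7,"dy":-57,"dz":0,"ax":0,"ay":0,"az":0.35,"fingers":0.1},{"dx":10,"dy":-85,"dz":0,"ax":0,"ay":0,"az":0.525,"fingers":0.1},{"dx":14,"dy":-114,"dz":0,"ax":0,"ay":0,"az":0.7,"fingers":0.1},{"dx":17,"dy":-142,"dz":0,"ax":0,"ay":0,"az":0.875,"fingers":0.1},{"dx":21,"dy":-171,"dz":0,"ax":0,"ay":0,"az":1.05,"fingers":0.1},{"dx":24,"dy":-200,"dz":0,"ax":0,"ay":0,"az":1.225,"fingers":0.1},{"dx":28,"dy":-228,"dz":0,"ax":0,"ay":0,"az":1.396,"fingers":0.1}]' 30
python3 - <<'E'
from h import *
st(); p=snap('wrist','w3.png'); loc(p,['guard_grip','cover_knob','cover_pin'])
p=snap('top'); loc(p,['cover_knob','cover_pin','guard_grip','amber_bottle','dropper_1'])
E
```

```text
time: 7.0
eef_pos: [0.4523, -0.0152, 0.3423]
ee_rot: [0.773, 0.634, -0.001, -0.001]
contact_force: [0.0, -0.4, -0.1]
opening: 0.0466
gripper_force: 0.0
t 7.0 pos [452.3 -15.2 342.3] op 0.04662490529256114 F [ 0.  -0.4 -0.1]
[[0.196, 0.981, -0.002], [0.981, -0.196, 0.0], [-0.0, -0.002, -1.0]] [-0.2  -0.08  1.8  -0.    1.42 -0.01]
guard_grip [([456.0, -13.0, 115.0], 0.68)]
cover_knob []
cover_pin [([538.0, 86.0, 90.0], 0.82)]
cover_knob [([562.0, 192.0, 120.0], 0.86)]
cover_pin []
guard_grip [([452.0, -14.0, 113.0], 0.87)]
amber_bottle [([506.0, 265.0, -0.0], 0.61)]
dropper_1 [([438.0, 260.0, -0.0], 0.83)]
```

View pics/w3.png

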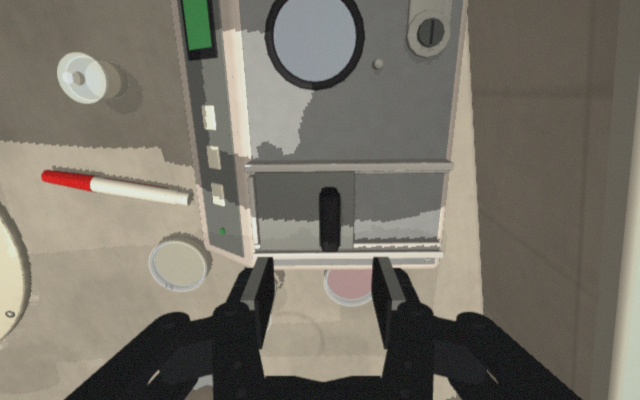

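The cover is fully aside, with knob and pin where expected. The port is clear, and the guard grip at (330,217) is centred and square to the pads. I'll descend and grip.

```bash
python3 -m jog '[{"dx":1,"dy":2,"dz":40,"ax":0,"ay":0,"az":0,"fingers":0.1},{"dx":1,"dy":2,"dz":63,"ax":0,"ay":0,"az":0,"fingers":0.1},{"dx":1,"dy":2,"dz":73,"ax":0,"ay":0,"az":0,"fingers":0.1},{"dx":1,"dy":2,"dz":73,"ax":0,"ay":0,"az":0,"fingers":-1},{"dx":1,"dy":2,"dz":73,"ax":0,"ay":0,"az":0,"fingers":-1},{"dx":1,"dy":2,"dz":73,"ax":0,"ay":0,"az":0,"fingers":-1},{"dx":1,"dy":2,"dz":73,"ax":0,"ay":0,"az":0,"fingers":-1},{"dx":1,"dy":2,"dz":73,"ax":0,"ay":0,"az":0,"fingers":-1}]' 30
```

```text
time: 8.5
eef_pos: [0.4556, -0.0139, 0.2718]
ee_rot: [0.772, 0.636, 0.001, 0.001]
contact_force: [4.5, -0.8, 6.5]
opening: 0.0109
gripper_force: 33.2
```

```bash
python3 -m jog '[{"dx":0,"dy":10,"dz":0,"ax":0,"ay":0,"az":0,"fingers":-1},{"dx":0,"dy":20,"dz":0,"ax":0,"ay":0,"az":0,"fingers":-1},{"dx":0,"dy":31,"dz":0,"ax":0,"ay":0,"az":0,"fingers":-1},{"dx":0,"dy":42,"dz":0,"ax":0,"ay":0,"az":0,"fingers":-1},{"dx":0,"dy":53,"dz":0,"ax":0,"ay":0,"az":0,"fingers":-1},{"dx":0,"dy":64,"dz":0,"ax":0,"ay":0,"az":0,"fingers":-1},{"dx":0,"dy":64,"dz":0,"ax":0,"ay":0,"az":0,"fingers":-1},{"dx":0,"dy":64,"dz":0,"ax":0,"ay":0,"az":0,"fingers":-1}]' 30
```

```text
time: 9.5
eef_pos: [0.5184, -0.0259, 0.2717]
ee_rot: [0.772, 0.636, 0.001, 0.0]
contact_force: [2.4, 2.3, 8.2]
opening: 0.0114
gripper_force: 33.4
```

Next I'll release and lift, then look.

```bash
python3 -m jog '[{"dx":0,"dy":0,"dz":0,"ax":0,"ay":0,"az":0,"fingers":0},{"dx":0,"dy":0,"dz":0,"ax":0,"ay":0,"az":0,"fingers":0},{"dx":0,"dy":0,"dz":0,"ax":0,"ay":0,"az":0,"fingers":0},{"dx":0,"dy":0,"dz":-35,"ax":0,"ay":0,"az":0,"fingers":0},{"dx":0,"dy":-20,"dz":-70,"ax":0,"ay":0,"az":0,"fingers":-1},{"dx":0,"dy":-50,"dz":-70,"ax":0,"ay":0,"az":0,"fingers":-1},{"dx":0,"dy":-80,"dz":-70,"ax":0,"ay":0,"az":0,"fingers":-1},{"dx":0,"dy":-84,"dz":-70,"ax":0,"ay":0,"az":0,"fingers":-1}]' 30
python3 - <<'E'
from h import *
st(); p=snap('wrist','w4.png'); loc(p,['guard_grip','key_top'])
p=snap('top'); loc(p,['cover_knob','key_top','guard_grip'])
E
```

```text
time: 10.5
eef_pos: [0.4343, -0.0097, 0.341]
ee_rot: [0.772, 0.636, 0.0, 0.0]
contact_force: [-0.1, -0.5, -0.7]
opening: -0.0001
gripper_force: 0.0
t 10.5 pos [434.3  -9.7 341. ] op -0.00010154751032858623 F [-0.1 -0.5 -0.7]
[[0.191, 0.982, 0.0], [0.982, -0.191, -0.0], [-0.0, 0.0, -1.0]] [-0.2  -0.12  1.84 -0.    1.42 -0.01]
guard_grip [([517.0, -26.0, 115.0], 0.57)]
key_top [([436.0, -14.0, 82.0], 0.8)]
cover_knob [([559.0, 191.0, 119.0], 0.8)]
key_top [([507.0, 264.0, -1.0], 0.35)]
guard_grip [([472.0, 67.0, 5.0], 0.41)]
```

View pics/w4.png

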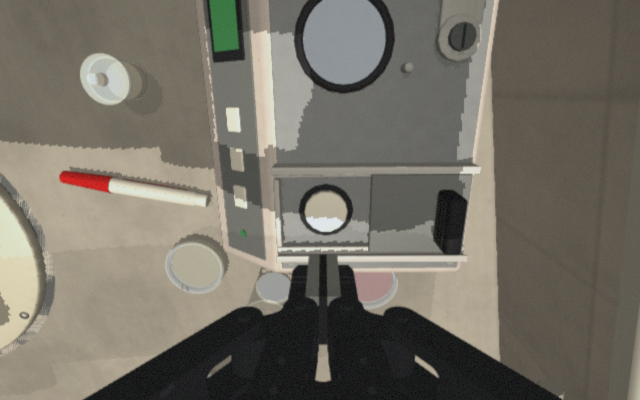

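The guard is fully back, with its grip at (450,222). The white key is free at (326,209), just ahead of the closed fingertips. I'll press it, holding at depth to read the force.

```bash
python3 -m jog '[{"dx":-3,"dy":2,"dz":40,"ax":0,"ay":0,"az":0,"fingers":-1},{"dx":-3,"dy":2,"dz":70,"ax":0,"ay":0,"az":0,"fingers":-1},{"dx":-3,"dy":2,"dz":82,"ax":0,"ay":0,"az":0,"fingers":-1},{"dx":-3,"dy":2,"dz":85,"ax":0,"ay":0,"az":0,"fingers":-1},{"dx":-3,"dy":2,"dz":87,"ax":0,"ay":0,"az":0,"fingers":-1},{"dx":-3,"dy":2,"dz":89,"ax":0,"ay":0,"az":0,"fingers":-1},{"dx":-3,"dy":2,"dz":91,"ax":0,"ay":0,"az":0,"fingers":-1},{"dx":-3,"dy":2,"dz":91,"ax":0,"ay":0,"az":0,"fingers":-1}]' 30
```

```text
time: 11.85
eef_pos: [0.4371, -0.0134, 0.2501]
ee_rot: [0.772, 0.636, 0.0, 0.001]
contact_force: [3.1, -0.1, 4.1]
opening: -0.0002
gripper_force: 1.8
```

```bash
python3 -m jog '[{"dx":0,"dy":0,"dz":0.5,"ax":0,"ay":0,"az":0,"fingers":-1},{"dx":0,"dy":0,"dz":1,"ax":0,"ay":0,"az":0,"fingers":-1},{"dx":0,"dy":0,"dz":1.5,"ax":0,"ay":0,"az":0,"fingers":-1},{"dx":0,"dy":0,"dz":2,"ax":0,"ay":0,"az":0,"fingers":-1},{"dx":0,"dy":0,"dz":2,"ax":0,"ay":0,"az":0,"fingers":-1},{"dx":0,"dy":0,"dz":2,"ax":0,"ay":0,"az":0,"fingers":-1},{"dx":0,"dy":0,"dz":2,"ax":0,"ay":0,"az":0,"fingers":-1},{"dx":0,"dy":0,"dz":2,"ax":0,"ay":0,"az":0,"fingers":-1}]' 30
```

```text
time: 12.85
eef_pos: [0.4372, -0.0134, 0.2494]
ee_rot: [0.772, 0.636, 0.0, 0.001]
contact_force: [-7.7, 1.0, 31.8]
opening: 0.0002
gripper_force: 15.8
```

The key bottomed out at 32 N with the tip about 4.6 mm below the key's rest height. Now I'll lift, go back over the grip, and grasp it.

```bash
python3 -m jog '[{"dx":0,"dy":0,"dz":-30,"ax":0,"ay":0,"az":0,"fingers":-1},{"dx":0,"dy":0,"dz":-70,"ax":0,"ay":0,"az":0,"fingers":-1},{"dx":1,"dy":30,"dz":-92,"ax":0,"ay":0,"az":0,"fingers":0.1},{"dx":2,"dy":60,"dz":-92,"ax":0,"ay":0,"az":0,"fingers":0.1},{"dx":3,"dy":82,"dz":-92,"ax":0,"ay":0,"az":0,"fingers":0.1},{"dx":3,"dy":82,"dz":-92,"ax":0,"ay":0,"az":0,"fingers":0.1},{"dx":3,"dy":82,"dz":-92,"ax":0,"ay":0,"az":0,"fingers":0.1},{"dx":3,"dy":82,"dz":-92,"ax":0,"ay":0,"az":0,"fingers":0.1}]' 30
python3 - <<'E'
from h import *
st(); p=snap('wrist'); loc(p,['guard_grip','key_top'])
E
```

```text
time: 13.85
eef_pos: [0.5174, -0.0259, 0.3398]
ee_rot: [0.772, 0.636, -0.0, -0.0]
contact_force: [0.6, 0.2, 0.9]
opening: 0.0472
gripper_force: 0.0
t 13.85 pos [517.4 -25.9 339.8] op 0.04723328262961805 F [0.6 0.2 0.9]
[[0.191, 0.982, -0.0], [0.982, -0.191, -0.0], [-0.0, -0.0, -1.0]] [-0.2   0.06  1.67 -0.    1.41 -0.01]
guard_grip [([521.0, -24.0, 116.0], 0.71)]
key_top [([436.0, -13.0, 83.0], 0.85)]
```

```bash
python3 -m jog '[{"dx":0,"dy":1,"dz":35,"ax":0,"ay":0,"az":0,"fingers":0.1},{"dx":0,"dy":1,"dz":60,"ax":0,"ay":0,"az":0,"fingers":0.1},{"dx":0,"dy":1,"dz":68,"ax":0,"ay":0,"az":0,"fingers":0.1},{"dx":0,"dy":1,"dz":68,"ax":0,"ay":0,"az":0,"fingers":-1},{"dx":0,"dy":1,"dz":68,"ax":0,"ay":0,"az":0,"fingers":-1},{"dx":0,"dy":1,"dz":68,"ax":0,"ay":0,"az":0,"fingers":-1},{"dx":0,"dy":1,"dz":68,"ax":0,"ay":0,"az":0,"fingers":-1},{"dx":0,"dy":1,"dz":68,"ax":0,"ay":0,"az":0,"fingers":-1}]' 30
python3 -m jog '[{"dx":0,"dy":-10,"dz":0,"ax":0,"ay":0,"az":0,"fingers":-1},{"dx":0,"dy":-20,"dz":0,"ax":0,"ay":0,"az":0,"fingers":-1},{"dx":0,"dy":-31,"dz":0,"ax":0,"ay":0,"az":0,"fingers":-1},{"dx":0,"dy":-42,"dz":0,"ax":0,"ay":0,"az":0,"fingers":-1},{"dx":0,"dy":-53,"dz":0,"ax":0,"ay":0,"az":0,"fingers":-1},{"dx":0,"dy":-62,"dz":0,"ax":0,"ay":0,"az":0,"fingers":-1},{"dx":0,"dy":-65,"dz":0,"ax":0,"ay":0,"az":0,"fingers":-1},{"dx":0,"dy":-65,"dz":0,"ax":0,"ay":0,"az":0,"fingers":-1}]' 30
```

```text
time: 15.0
eef_pos: [0.5191, -0.0263, 0.2728]
ee_rot: [0.772, 0.636, 0.0, 0.001]
contact_force: [-0.8, -0.6, 7.1]
opening: 0.0114
gripper_force: 32.7
time: 16.0
eef_pos: [0.4555, -0.0141, 0.2729]
ee_rot: [0.772, 0.636, 0.001, 0.002]
contact_force: [2.2, -4.5, 4.6]
opening: 0.0114
gripper_force: 32.4
```

```bash
python3 -m jog '[{"dx":0,"dy":-1,"dz":0,"ax":0,"ay":0,"az":0,"fingers":-1},{"dx":0,"dy":-2,"dz":0,"ax":0,"ay":0,"az":0,"fingers":-1},{"dx":0,"dy":-3,"dz":0,"ax":0,"ay":0,"az":0,"fingers":-1},{"dx":0,"dy":-3,"dz":0,"ax":0,"ay":0,"az":0,"fingers":-1},{"dx":0,"dy":-3,"dz":0,"ax":0,"ay":0,"az":0,"fingers":-1},{"dx":0,"dy":-3,"dz":0,"ax":0,"ay":0,"az":0,"fingers":-1},{"dx":0,"dy":-3,"dz":0,"ax":0,"ay":0,"az":0,"fingers":-1},{"dx":0,"dy":-3,"dz":0,"ax":0,"ay":0,"az":0,"fingers":-1}]' 30
```

```text
time: 17.0
eef_pos: [0.4541, -0.0139, 0.2733]
ee_rot: [0.772, 0.636, 0.003, 0.004]
contact_force: [26.2, -7.2, -9.6]
opening: 0.011
gripper_force: 30.8
```

The guard is against its home stop (26 N). I'll release, lift and check.

```bash
python3 -m jog '[{"dx":0,"dy":2,"dz":0,"ax":0,"ay":0,"az":0,"fingers":-1},{"dx":0,"dy":2,"dz":0,"ax":0,"ay":0,"az":0,"fingers":0},{"dx":0,"dy":2,"dz":0,"ax":0,"ay":0,"az":0,"fingers":0},{"dx":0,"dy":2,"dz":0,"ax":0,"ay":0,"az":0,"fingers":0},{"dx":0,"dy":2,"dz":-30,"ax":0,"ay":0,"az":0,"fingers":0},{"dx":0,"dy":2,"dz":-65,"ax":0,"ay":0,"az":0,"fingers":0},{"dx":0,"dy":2,"dz":-90,"ax":0,"ay":0,"az":0,"fingers":0},{"dx":0,"dy":2,"dz":-90,"ax":0,"ay":0,"az":0,"fingers":0}]' 30
python3 - <<'E'
from h import *
st(); p=snap('wrist','w5.png'); loc(p,['guard_grip','key_top'])
p=snap('top','t5.png'); loc(p,['cover_knob','amber_bottle','beaker','petri_1','dropper_1'])
cv2.imwrite('pics/c5.png',np.hstack([p['pixels'][100:320,150:450,::-1],cv2.imread('pics/w5.png')[:220,100:600]]))
E
```

```text
time: 18.0
eef_pos: [0.4543, -0.0136, 0.3633]
ee_rot: [0.772, 0.636, 0.001, 0.001]
contact_force: [0.7, 0.6, -0.3]
opening: 0.0429
gripper_force: 0.0
t 18.0 pos [454.3 -13.6 363.3] op 0.04289909926469872 F [ 0.7  0.6 -0.3]
[[0.191, 0.982, 0.003], [0.982, -0.191, -0.001], [-0.0, 0.003, -1.0]] [-0.2  -0.09  1.77 -0.    1.46 -0.01]
guard_grip [([455.0, -16.0, 115.0], 0.97)]
key_top []
cover_knob [([562.0, 188.0, 117.0], 0.79)]
amber_bottle [([505.0, 264.0, -4.0], 0.63), ([460.0, -121.0, -1.0], 0.61)]
beaker [([504.0, 265.0, -3.0], 0.19)]
petri_1 [([464.0, -119.0, -1.0], 0.4)]
dropper_1 [([435.0, 263.0, -1.0], 0.61)]
```

View pics/c5.png

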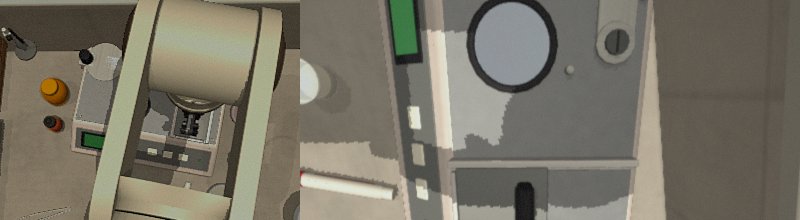

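The port is open, the cover is aside (knob at (85,58) in the left half), the guard is home over the key, and the bottles haven't moved. I'll hand it in.

```bash
python3 -c "
from plant import env
print(env.sign_off())"
```

```text
the job is handed in; nothing more can be done
None
```

I handed the job in at about 18 s of the 61 s; the sign-off gave no verdict. The cover is swung to its stop, the key was pressed to its stop and released, the guard is back against its home stop, and I saw no sign of touching the glass or shifting the bystanders, though the beaker was hidden from the last picture.

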